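Fit the sprung idler roller in the pipe-turning stand

ROBOT

A 6-joint arm with a two-finger parallel gripper is mounted at the origin on the work surface. World frame = base frame: x ahead of the robot, y to its left, z up, the work surface at z = 0. Lengths are in m, angles in rad, forces in N, time in s.
With the tool pointing down it reaches from about 0.35 to 0.975 m from the base axis. Payload 7.1 kg.
Tool frame: the origin (TCP) lies midway between the tips of the shut fingers; the grasp point (between the pads) lies 19 mm behind it; z points along the fingers, y is the line along which they close (so a half turn about z gives the same grasp; the last joint's range is limited). The gripper opens to 88 mm and grips with 3 to 60 N. Pads are 20 mm wide; open, the fingers measure 115 mm over their backs; the gripper's body (75 mm by 178 mm) begins 61 mm behind the grasp point.
Start: joints at [-1.184, 0.423, 1.63, -0, 1.089, -0.019], TCP at [0.247, -0.574, 0.223] pointing down, gripper open.
Joint ranges: [-3, 3], [-0.9, 2.11], [0.09, 2.58], [-1.31, 4.45], [0.11, 2.69], [-2.54, 2.54]. Speed limits (rad/s): [2.39, 2.39, 3.01, 3.14, 3.14, 3.14].

INTERFACE

Orientations are given as a unit quaternion [w, x, y, z].
In Python, from station import move_pose, movel, movej, command_gripper, wait, inverse_kinematics, read_camera, camera_info, MotionError, job_done, get_time, get_joint_pos, get_qvel, get_effort, get_tcp_pos, get_ee_rot, get_ft_force, get_ft_torque, get_grip_width, get_finger_force gives the robot as it stands. Calls block until the motion is done:
- move_pose(position, orientation): joint-space move of the TCP to a pose.
- movel(position, frame=None, v=0.15, until_force=None): straight line of the TCP; frame=None keeps the orientation; v is the mean speed in m/s. With until_force (N) it stops when the force on the tool has changed by that much, and returns True; else False.
- movej(angles): joint-space move.
- command_gripper(opening): opening from 0.0 (shut) to 1.0 (fully open); the grip force is fixed at half the most; returns when the fingers have stopped.
- wait(seconds).
- inverse_kinematics(position, orientation): joint angles nearest the present ones, or None.
- read_camera(name): name is "side" or "top"; returns the picture (400x640x3 uint8, red, green, blue); there is no depth.
- camera_info(name): a dict with "intrinsics" (3x3 intrinsics, pixels), "T" (4x4, takes a point from camera to world coordinates). Camera axes: x right, y up, looking along -z (the intrinsics and any distortion apply to the point x, -y, -z); pixel columns grow to the right and rows downward; lengths in m; the calibration is good to about 2 mm. A picture is of the moment at which its call begins. camera_info takes no time and is no camera call.
A pose or a line that the arm cannot do raises MotionError and nothing moves.
- job_done(): hands the job in; it is judged then, once.
Readings, each from a call of its own:
- get_time(): time.
- get_joint_pos(): joint angles.
- get_qvel(): joint speeds.
- get_effort(): joint torques, N m.
- get_tcp_pos(): TCP position.
- get_ee_rot(): TCP orientation.
- get_ft_force(): force on the tool from outside, world axes, zero at the start.
- get_ft_torque(): the same for the moment, N m.
- get_grip_width(): opening from 0.0 (shut) to 1.0 (fully open).
- get_finger_force(): force on a finger pad.
Only numpy, scipy, OpenCV 4.12 (cv2) and the standard library are available. Lean on these libraries where they do the work, as an engineer would, in place of code of your own. Each camera call takes 0.05 s, during which the arm holds its last target. There are 200 camera calls.

TASK

Pull the parts drawer right out to its stop, take out the sprung brass roller and lay it in the mouths of the two upright slots at the front of the pipe-turning stand, and let go of it there. Then press it gently down until both its sprung end pins have snapped out into their recesses and it sits level, fully home; leave the drawer out and the bench's other things where they are.

Things in the scene. Friction and masses are not known exactly. Their poses are not given: they have to be found in the camera images.
- cabinet_drawer0_handle (a point): Middle of the round horizontal bar handle of the drawer: bar 110-120 mm long, 35 mm in front of the drawer's front, free gap of about 28 mm behind it, 44 mm above the table. Its x axis points from the handle into the cabinet (the drawer is pulled the other way), y along the bar, z up.
- cabinet_drawer0 (a joint): Travel of the drawer in m: about 0 to 0.008 at the start, grows as it is pulled out, stop at 0.150. Light: 1 to 2 N pull it. It stays where it is left.
- cabinet: Grey steel one-drawer cabinet, fixed: 220 mm deep, 240 mm wide, 80 mm high, origin at the centre of its underside, front towards its -x, z up. Inside, the drawer is 198 mm wide, its floor is 22 mm above the table, its sides reach 58 mm and its front 67 mm above the table.
- roller: Brass roller body, 40 mm diameter, 110 mm long, 0.2 to 0.45 kg, origin at its centre, its axis is its own y. A round-ended steel pin of 12 mm diameter stands 15 mm out of each end (140 mm over the free pins). At the start it lies in the cradle in the drawer, across the drawer (axis about along the cabinet's y), its centre 42 mm above the table.
- cradle_mid (a point): Point on the drawer's floor in the middle of the roller's cradle (22 mm above the table; moves with the drawer; axes as the cabinet's). Four wooden blocks 16 mm high flank the roller 38 to 52 mm to either side of this point along y; its middle is free to grasp from above. With the drawer out, this point is 93 mm in front of the cabinet's front edge.
- pin_left (a joint): How far the pin at the roller's +y end is pushed in, in m: 0 free, 0.012 at most. Its spring starts at 5 N and gains 1 N per mm.
- pin_right (a joint): The same for the pin at the roller's -y end.
- stand: Pipe-turning stand, fixed on the table; origin on the table, front towards its -x, z up. A black-rubber drive roller (40 mm diameter, 85 mm behind the idler's place, 90 mm over its top) and a motor box 97 mm high, starting 130 mm behind it. In front, a steel bracket with two upright slots is clamped at some height, 0 to 12 mm above its lowest setting; it does not move in use.
- seat (a point): The idler's place: where the roller's centre comes to rest if the bracket is at its lowest setting, 70 mm above the table, midway between the slots. The real rest is 0 to 12 mm higher, as the bracket is set: feel for it. Axes as the stand's; the roller lies along y. A roller just laid in rests on slopes about 25 mm above its home. Pressing it home takes 10 to 25 N at the middle, less near one end.
- slot_left (a point): Centre of the open top of the slot at the stand's +y side, 67 mm from the middle, 43 mm above the seat for the lowest setting (really 0 to 12 mm higher, all below likewise). The slot's inner face is 60.5 mm from the middle; it is 16 mm wide for the 12 mm pin, flared to 31 mm at its top. One end of the roller can go home before the other.
- slot_right (a point): The same for the slot at the -y side. In each slot the end wall slopes inwards going down, from 74 mm from the middle at 34 mm above the seat to a lip 63 mm from the middle at 12 to 8 mm above it; below is the recess: end wall 72 mm from the middle, floor 6 mm below the seat. Pressed down, the pins are pushed in by the slopes, pass the lips and snap out.
- wrench: Loose wrench lying on the bench; leave alone. Origin under its middle.
- screwdriver: Loose screwdriver with an orange handle; leave alone.
- hammer: Loose hammer; leave alone.
- flux_bottle: Standing white bottle, 56 mm diameter, 140 mm high, origin at its underside; leave alone.
- paste_jar: Standing amber jar, 66 mm diameter, 60 mm high; leave alone.
- torch: Lying brass torch handle with two valve knobs, about 190 mm long, 35 mm high; leave alone.
- tube_offcut: Lying square aluminium tube, 120 x 30 x 30 mm; leave alone.

How it is judged:
On the way, in this order (a step that is already met when the one before it is completed fails the run):
1. the drawer is pulled out to its stop (within 6 mm) (value of joint cabinet_drawer0 above 0.144 m), for 0.2 s.
2. the roller lies in the mouths of the two slots, let go, not yet home (x of roller in the frame of seat between -0.008 and 0.008 m and y of roller in the frame of seat between -0.015 and 0.015 m and z of roller in the frame of seat between 0.018 and 0.057 m and contact force between the fingers and roller below 0.05 N and angle between the y axis of roller and the y axis of stand, either way round below 0.2 rad), for 0.2 s.
At the end, for the whole second after the job is handed in: The roller is at rest in the stand: its centre within 4 mm sideways (5 mm along its axis) and -4 to 16 mm in height of the seat for the lowest setting, level and in line within 0.04 rad, both pins out to within 3 mm; the drawer still out by more than 120 mm (x of roller in the frame of seat between -0.004 and 0.004 m and y of roller in the frame of seat between -0.005 and 0.005 m and z of roller in the frame of seat between -0.004 and 0.016 m and angle between the y axis of roller and the y axis of stand, either way round below 0.04 rad and value of joint each of pin_left, pin_right below 0.003 m and linear speed of roller below 0.02 m/s and value of joint cabinet_drawer0 above 0.12 m); the robot touches nothing.
It fails at once if the roller is rammed: more than 60 N between it and the stand (contact force between roller and stand above 60 N).
It fails at once if a loose thing on the bench (wrench, screwdriver, hammer, bottle, jar, torch, tube) is moved by more than 40 mm (distance of any of wrench, screwdriver, hammer, flux_bottle, paste_jar, torch, tube_offcut from where it was at the start of the episode above 0.04 m).
It also fails if it takes over 64 s, if anything falls off the work surface, if the arm or the gripper's body presses on something with over 40 N, if the wrist force passes 120 N, or if a joint passes its speed limit or range.

## Working session

There is one attempt and no reset: what is moved stays moved. The work goes in short steps, each a Python script; the robot and the scene stay as the last script left them, time stands still between calls to the robot, and variables do not carry over. Pictures are saved under pics/ and viewed, at most 10 in all, crops included, and the job is handed in when it is done.

```bash
ls; mkdir -p pics
python3 - <<'E'
from station import *
import cv2,numpy as np
np.set_printoptions(precision=4,suppress=True)
for n in("top","side"):
    cv2.imwrite(f"pics/{n}0.png",cv2.resize(read_camera(n)[:,:,::-1],(800,500),interpolation=cv2.INTER_CUBIC))
    i=camera_info(n);print(n,i)
print(get_time(),get_ee_rot())
E
```

```text
pics
top {'intrinsics': array([[364.4856,   0.    , 321.4461],
       [  0.    , 364.4856, 202.9417],
       [  0.    ,   0.    ,   1.    ]]), 'T': array([[-0.0156,  0.9958, -0.0898,  0.4205],
       [-0.9998, -0.0167, -0.0115, -0.0107],
       [-0.013 ,  0.0896,  0.9959,  1.4778],
       [ 0.    ,  0.    ,  0.    ,  1.    ]])}
side {'intrinsics': array([[460.8166,   0.    , 319.1491],
       [  0.    , 460.8166, 202.7006],
       [  0.    ,   0.    ,   1.    ]]), 'T': array([[-0.9868,  0.1074, -0.1211,  0.4045],
       [-0.1616, -0.6097,  0.776 ,  1.0059],
       [ 0.0095,  0.7853,  0.619 ,  0.908 ],
       [ 0.    ,  0.    ,  0.    ,  1.    ]])}
0.1 [-0.0007  0.9795  0.2015 -0.0001]
```

View pics/top0.png

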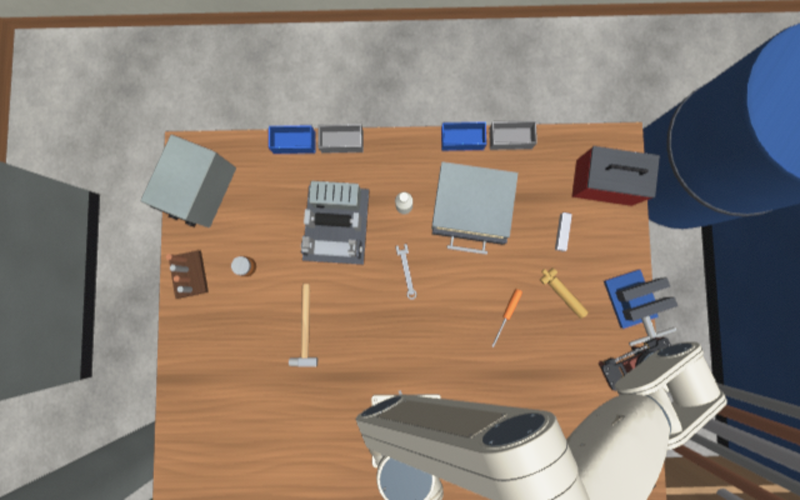

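View pics/side0.png

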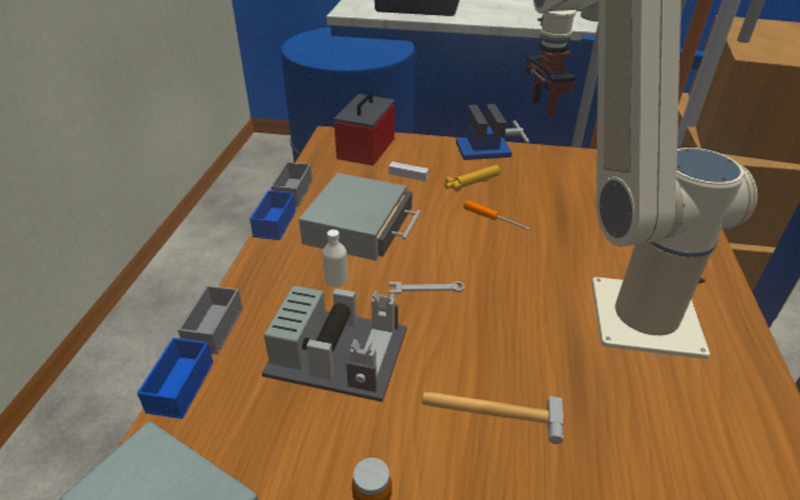

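```bash
cat > h.py <<'E'
from station import *
import cv2,numpy as np
np.set_printoptions(precision=4,suppress=True)
def crop(im,x,y,w=80,h=60,s=5): return cv2.resize(im[y:y+h,x:x+w,::-1],None,fx=s,fy=s,interpolation=cv2.INTER_CUBIC)
def ray(n,u,v):
    i=camera_info(n);K=i["intrinsics"];T=i["T"]
    d=np.linalg.inv(K)@[u,v,1]; d=T[:3,:3]@[d[0],-d[1],-d[2]]
    return T[:3,3],d
def atz(n,u,v,z):
    o,d=ray(n,u,v); return o+d*(z-o[2])/d[2]
def proj(n,P):
    i=camera_info(n);T=i["T"]; c=(np.atleast_2d(P)-T[:3,3])@T[:3,:3]; c=c*[1,-1,-1]
    q=c@i["intrinsics"].T; return q[:,:2]/q[:,2:]
E
python3 - <<'E'
from h import *
t=read_camera("top");s=read_camera("side")
a=np.hstack([crop(t,230,148),crop(t,340,148)]);b=np.hstack([crop(s,262,228),crop(s,290,140)])
cv2.imwrite("pics/c1.png",np.vstack([a,b]))
E
```

```text
(no output)
```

View pics/c1.png

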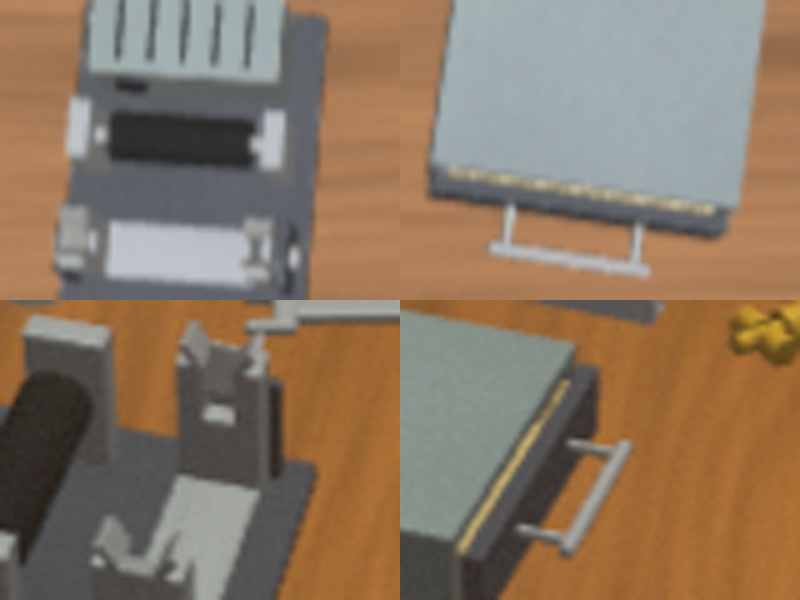

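Run:
```python
from h import *
f=lambda cx,cy,x,y:(x+(cx+.5)/5-.5,y+(cy+.5)/5-.5)
T=lambda cx,cy,z:atz("top",*f(cx,cy,340,148),z) 
S=lambda cx,cy,z:atz("side",*f(cx,cy,290,140),z)
h=[T(90,250,.044),T(248,271,.044),S(227,147,.044),S(168,248,.044)]
print("handle",h,np.linalg.norm(h[0]-h[1]),np.linalg.norm(h[2]-h[3]))
c=[T(32,163,.08),T(340,208,.08),atz("top",440*.8,163*.8,.08),atz("top",518*.8,172*.8,.08)]
print("cab top",c)
cs=[S(175,45,.08),S(52,242,.08)];print("cab front side",cs)
R=lambda cx,cy,z:atz("top",*f(cx,cy,230,148),z)
print("drive",R(109,137,.08),R(254,143,.08), R(181,116,.07),R(181,163,.07))
print("slots top",R(78,237,.11),R(259,250,.11), "posts",R(78,127,.09),R(273,140,.09))
S2=lambda cx,cy,z:atz("side",*f(cx,cy,262,228),z)
print("side mouths",S2(222,50,.115),S2(145,255,.115))
```

```text
handle [array([ 0.5686, -0.1373,  0.044 ]), array([ 0.5499, -0.2612,  0.044 ]), array([ 0.5507, -0.2658,  0.044 ]), array([ 0.572 , -0.1471,  0.044 ])] 0.12538652797015415 0.12062497420672588
cab top [array([ 0.6333, -0.0909,  0.08  ]), array([ 0.5942, -0.3272,  0.08  ]), array([ 0.8298, -0.1187,  0.08  ]), array([ 0.7964, -0.3611,  0.08  ])]
cab front side [array([ 0.5963, -0.3295,  0.08  ]), array([ 0.6351, -0.0928,  0.08  ])]
drive [0.6602 0.276  0.08  ] [0.6535 0.1632 0.08  ] [0.6776 0.2216 0.07  ] [0.6404 0.2216 0.07  ]
slots top [0.5789 0.2933 0.11  ] [0.5667 0.1561 0.11  ] posts [0.6667 0.298  0.09  ] [0.6539 0.1472 0.09  ]
side mouths [0.5694 0.1587 0.115 ] [0.5787 0.3012 0.115 ]
```

```bash
cat >> h.py <<'E'
def down(th): return [0,np.cos(th/2),np.sin(th/2),0]   # tool down, tool x at heading th, tool y at th-90deg
PSI=-0.164; QC=down(PSI+np.pi/2); CX=np.array([np.cos(PSI),np.sin(PSI),0]); CY=np.array([-np.sin(PSI),np.cos(PSI),0])
E
python3 - <<'E'
from h import *
H=np.array([.560,-.202,0])
print(atz("top",492*.8,345*.8,.005),inverse_kinematics(H+[0,0,.025],QC),inverse_kinematics(H-.155*CX+[0,0,.025],QC))
command_gripper(.34)
move_pose(H+[0,0,.12],QC)
print(movel(H+[0,0,.026],v=.1,until_force=5),get_tcp_pos())
command_gripper(0)
print("grip",get_grip_width()*.088,get_finger_force(),get_tcp_pos(),get_ft_force(),get_time())
E
```

```text
[ 0.257 -0.276  0.005] [-0.3662  0.6599  1.7891 -0.      0.6927 -0.2022] [-0.4363  0.5277  2.1234 -0.      0.4905 -0.2723]
False [ 0.5605 -0.2022  0.0265]
grip 0.01026308635685141 30.000337064266205 [ 0.5605 -0.2022  0.0265] [-0.3685  0.5645  3.4903] 4.55
```

Run:
```python
from h import *
p=np.array(get_tcp_pos())
print(movel(p-.160*CX,v=.08,until_force=18))
q=np.array(get_tcp_pos());print(q,np.linalg.norm(q-p),get_ft_force())
command_gripper(.34); print(get_ft_force())
movel(get_tcp_pos()+np.array([0,0,.20]),v=.25)
t=read_camera("top");s=read_camera("side")
print(proj("top",q),proj("side",q))
cv2.imwrite("pics/c2.png",np.hstack([crop(t,330,140,100,100,4),crop(s,270,130,100,100,4)]))
print(get_time())
```

```text
True
[ 0.4181 -0.1785  0.0266] 0.1443322221842965 [ 3.1651  2.5663 -0.9267]
[ 0.5656  0.019  -0.9092]
[[368.5765 235.691 ]] [[372.4239 192.8299]]
7.7417
```

View pics/c2.png

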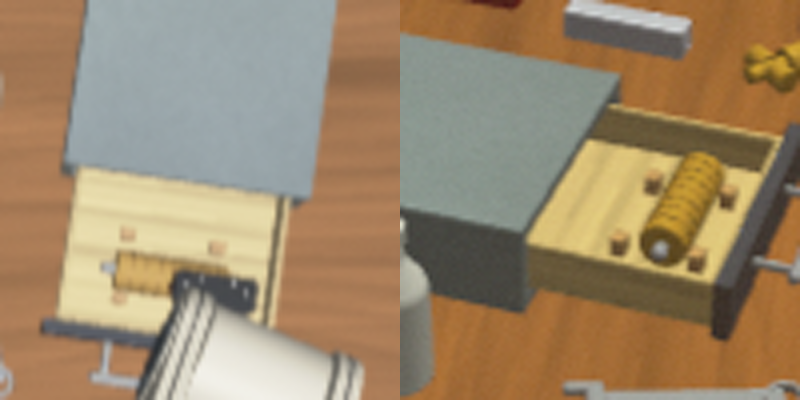

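Run:
```python
from h import *
F=np.array([.6147,-.210,0]);C=F-.093*CX+[0,0,.042]
print("pred",C,C+.055*CY,C+.07*CY)
print("top pin tip",atz("top",330+103/4,140+267/4,.042),"body end",atz("top",330+115/4,140+272/4,.045))
print("side pin tip",atz("side",270+(663-400)/4,130+254/4,.042))
for n,x,y in(("top",330,140),("side",170,130)):
    print(n,(proj(n,np.array([C+.07*CY,C+.055*CY,C-.055*CY+[0,0,.02],C+.055*CY+[0,0,.02],C+.055*CY+.02*CX,C+.055*CY-.02*CX]))-[x,y])*4)
```

```text
pred [ 0.5229 -0.1948  0.042 ] [ 0.5319 -0.1406  0.042 ] [ 0.5344 -0.1258  0.042 ]
top pin tip [ 0.5327 -0.1293  0.042 ] body end [ 0.5273 -0.1407  0.045 ]
side pin tip [ 0.5304 -0.1343  0.042 ]
top [[ 99.4019 265.34  ]
 [114.4736 267.5652]
 [228.633  282.5263]
 [116.2945 265.9444]
 [117.288  247.5986]
 [111.6524 287.58  ]]
side [[656.4529 260.0405]
 [662.1371 249.075 ]
 [702.3599 153.4602]
 [662.9507 228.4509]
 [637.7667 243.9782]
 [686.6745 254.2068]]
```

Run:
```python
from h import *
C=np.array([.521,-.1955,0])
command_gripper(.75)
move_pose(C+[0,0,.13],QC)
print(movel(C+[0,0,.029],v=.1,until_force=5),get_tcp_pos())
command_gripper(0)
print("grip",get_grip_width()*.088,get_finger_force(),get_ft_force())
w0=np.array(get_ft_force())
movel(C+[0,0,.22],v=.15)
print("grip",get_grip_width()*.088,get_finger_force(),get_ft_force(),get_ft_torque(),get_tcp_pos(),get_time())
t=read_camera("top");s=read_camera("side")
u=proj("side",get_tcp_pos())[0].astype(int);print(u)
cv2.imwrite("pics/c3.png",np.hstack([crop(s,u[0]-50,u[1]-60,100,110,4),crop(s,280,232,50,55,8)]))
```

```text
False [ 0.5215 -0.1957  0.0296]
grip 0.03958754164796338 29.995737969875336 [ 5.501  -0.5737 -0.996 ]
grip 0.03949694453218267 29.996214509010315 [ 0.4481  0.1686 -3.7449] [-0.029  -0.0715 -0.0383] [ 0.5203 -0.1953  0.219 ] 12.2167
[343 134]
```

View pics/c3.png

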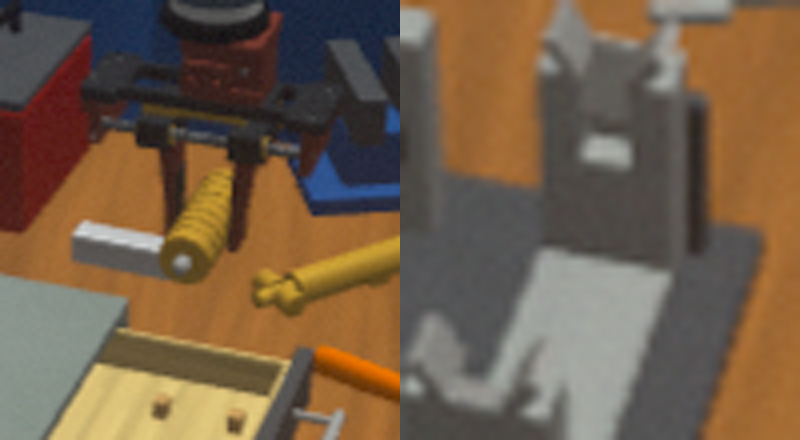

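```bash
cat >> h.py <<'E'
def overlay(im,n,x0,y0,s,seat,psi,h,col):
    c,k=np.cos(psi),np.sin(psi); W=lambda P:np.array([[seat[0]+c*a-k*b,seat[1]+k*a+c*b,.07+h+z] for a,b,z in P])
    L=[[(-.0155,y,.043),(-.008,y,.031),(-.008,y,-.006),(.008,y,-.006),(.008,y,.031),(.0155,y,.043)] for y in(-.0605,.0605)]
    L+=[[(.105,-.06,-h),(.105,.06,-h)],[(.065,-.06,-h),(.065,.06,-h)]]
    for l in L:
        p=((proj(n,W(l))-[x0,y0]+.5)*s).astype(int); cv2.polylines(im,[p],False,col,1,cv2.LINE_AA)
    return im
E
python3 - <<'E'
from h import *
t=read_camera("top");s=read_camera("side")
A=crop(s,270,228,50,75,8);B=crop(t,235,162,50,50,8)
for h,c in((0,(0,0,255)),(.012,(0,255,0))):
    overlay(A,"side",270,228,8,(.573,.227),-.075,h,c);overlay(B,"top",235,162,8,(.573,.227),-.075,h,c)
B=np.vstack([B,np.zeros((200,400,3),np.uint8)])
cv2.imwrite("pics/c4.png",np.hstack([A,B]))
tip=atz("side",293+180/4,74+262/4,.2314);p=np.array([.5203,-.1953,.2314]);print("pin tip along CY",(tip-p)@CY,(tip-p)@CX)
E
```

```text
pin tip along CY 0.05513982239659514 0.001605528302070969
```

View pics/c4.png

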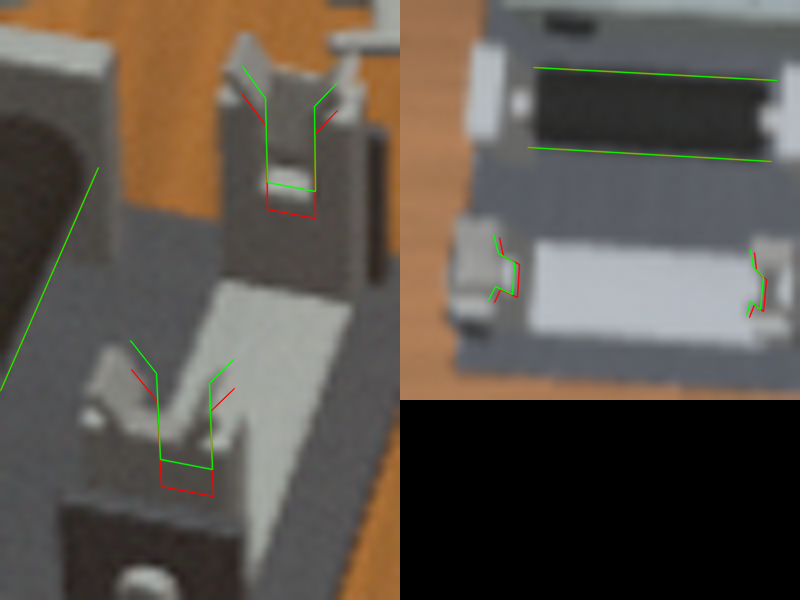

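```bash
cat >> h.py <<'E'
SEAT=np.array([.5743,.227,.07]);PS=-.073;QS=down(PS+np.pi/2);SX=np.array([np.cos(PS),np.sin(PS),0]);SY=np.array([-np.sin(PS),np.cos(PS),0])
def cyl(im,n,x0,y0,s,c,ax,col):
    for y,r in((-.055,.02),(.055,.02),(.055,.006),(.07,.003)):
        u=np.array([ax[1],-ax[0],0]); a=np.linspace(0,6.283,40)[:,None]
        P=c+y*ax+r*(np.cos(a)*u+np.sin(a)*np.array([0,0,1]))
        cv2.polylines(im,[((proj(n,P)-[x0,y0]+.5)*s).astype(int)],True,col,1,cv2.LINE_AA)
E
python3 - <<'E'
from h import *
P=SEAT*[1,1,0]
move_pose([.52,-.195,.25],QC) if get_tcp_pos()[2]<.2 else None
move_pose(P+[0,0,.24],QS)
movel(P+[0,0,.15],v=.1)
p=np.array(get_tcp_pos());print(p,p-P,get_ft_force(),get_ft_torque(),get_time())
s=read_camera("side");t=read_camera("top")
A=crop(s,260,190,80,100,6);B=crop(t,230,150,50,50,6)
cyl(A,"side",260,190,6,p+[0,0,.0124],SY,(0,0,255));cyl(B,"top",230,150,6,p+[0,0,.0124],SY,(0,0,255))
cv2.imwrite("pics/c5.png",np.hstack([A,np.vstack([B,np.zeros((300,300,3),np.uint8)])]))
E
```

```text
[0.5749 0.2272 0.1507] [0.0006 0.0002 0.1507] [ 0.0221 -0.3146 -3.064 ] [ 0.0109 -0.0751  0.01  ] 15.0417
```

View pics/c5.png

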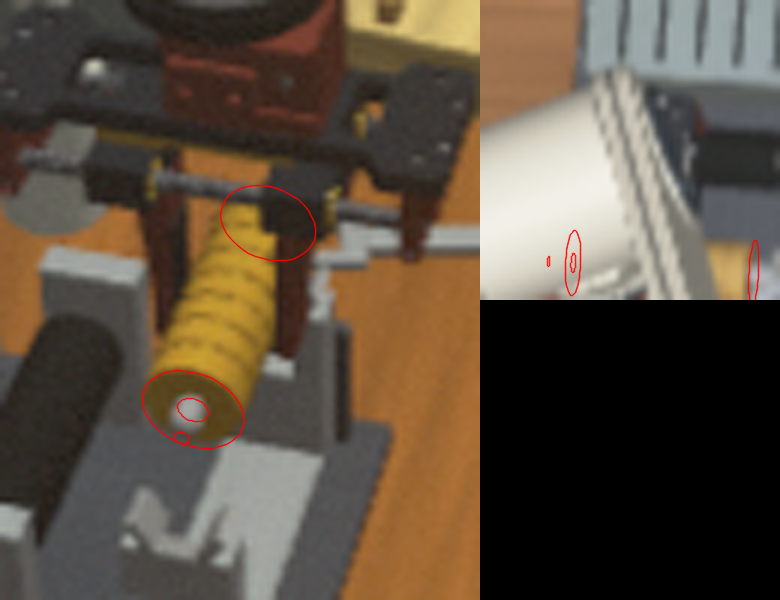

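Run:
```python
from h import *
P=SEAT*[1,1,0]
movel(P+[0,0,.112],v=.08)
r=movel(P+[0,0,.080],v=.02,until_force=4)
p=np.array(get_tcp_pos());print(r,p,p-P,get_ft_force(),get_ft_torque(),get_time())
s=read_camera("side")
A=crop(s,260,200,80,90,6)
cyl(A,"side",260,200,6,p+[0,0,.0124],SY,(0,0,255))
cv2.imwrite("pics/c6.png",A)
```

```text
True [0.5738 0.2264 0.0888] [-0.0005 -0.0006  0.0888] [ 1.4963 -0.8305 -0.0053] [-0.1436 -0.316  -0.0708] 16.8333
```

View pics/c6.png

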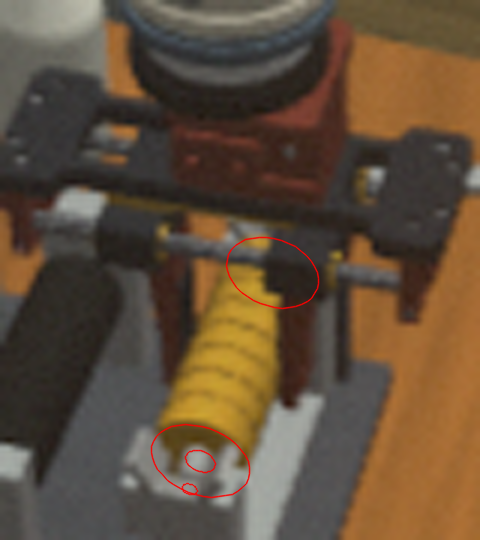

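Run:
```python
from h import *
P=SEAT*[1,1,0]
command_gripper(.7); wait(.4); print(get_ft_force(),get_finger_force(),get_grip_width(),get_tcp_pos())
movel(np.array(get_tcp_pos())+[0,0,.09],v=.1)
wait(.3)
p=np.array([.5743,.227,.1012]);s=read_camera("side")
print(get_ft_force(),get_time())
A=crop(s,260,200,80,90,6)
cyl(A,"side",260,200,6,p,SY,(0,0,255))
cv2.imwrite("pics/c7.png",A)
```

```text
[0.3244 0.2651 0.8729] 0.0 0.6972267797893651 [0.573  0.2262 0.0884]
[ 0.4638 -0.3114  1.3743] 19.2417
```

View pics/c7.png

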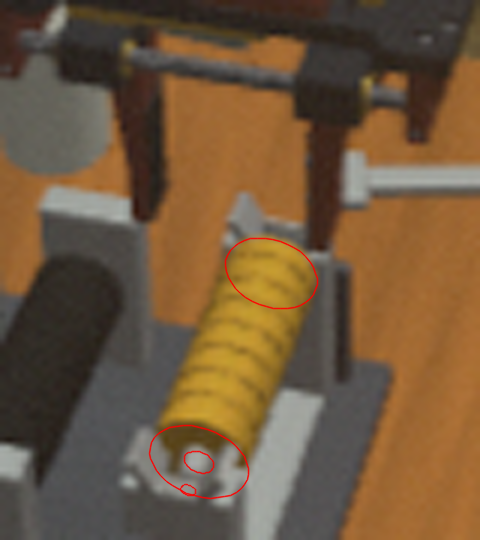

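Run:
```python
from h import *
P=SEAT*[1,1,0]
command_gripper(0)
movel(P+[0,0,.13],v=.1)
print(movel(P+[0,0,.105],v=.02,until_force=2),get_tcp_pos(),get_ft_force())
r=movel(P+[0,0,.085],v=.012,until_force=30)
print(r,get_tcp_pos(),get_ft_force(),get_ft_torque(),get_time())
```

```text
True [0.5739 0.2269 0.1202] [ 0.6303 -0.4367  0.0898]
True [0.5786 0.2272 0.0948] [ 0.5527 -1.6507  8.7293] [-0.3725 -0.0458  0.0009] 23.7167
```

Run:
```python
from h import *
P=SEAT*[1,1,0]
movel(np.array(get_tcp_pos())+[0,0,.03],v=.1)
for d in(.035,-.035):
    movel(P+d*SY+[0,0,.128],v=.1); movel(P+d*SY+[0,0,.112],v=.08)
    r=movel(P+d*SY+[0,0,.085],v=.015,until_force=5)
    print(d,r,get_tcp_pos(),get_ft_force(),get_time())
    movel(np.array(get_tcp_pos())+[0,0,.03],v=.1)
movel(P+[0,0,.18],v=.1)
s=read_camera("side");A=crop(s,260,200,80,90,6)
cyl(A,"side",260,200,6,SEAT+[0,0,.005],SY,(0,0,255))
cv2.imwrite("pics/c8.png",A)
```

```text
0.035 True [0.5772 0.2619 0.0951] [-0.4387  0.1869  4.8893] 26.15
-0.035 True [0.5721 0.192  0.095 ] [-0.1914 -0.2914  6.196 ] 28.9333
```

View pics/c8.png

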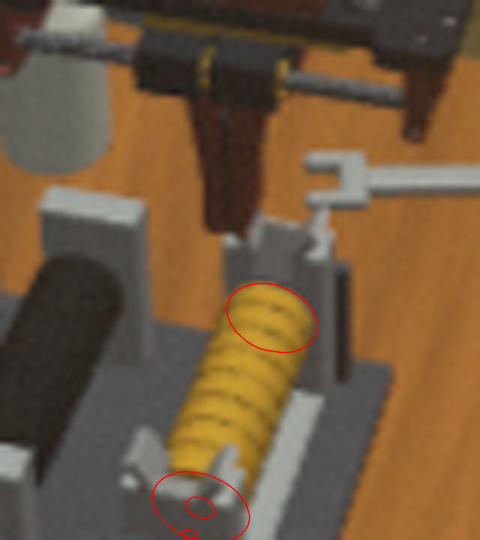

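```bash
python3 -c "
from h import *
wait(.3);print(get_ft_force(),get_time());print(job_done())"
```

```text
[0.1332 0.2613 0.167 ] 30.5417
the job is handed in; nothing more can be done
None
```

I handed the job in at about 31 s: the drawer was pulled to its stop, and the roller was laid in the slot mouths, released and pressed down. It now sits level and about 25 mm lower, the full drop to home, with light touches near both ends reading 95 mm at the top; I inferred that the pins snapped out from that and did not check them directly.

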